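# Hold a post tube over its stub for tacking

### The arm

A 6-joint arm with a two-finger parallel gripper is mounted at the origin on the work surface. World frame = base frame: x ahead of the robot, y to its left, z up, the work surface at z = 0. Lengths are in m, angles in rad, forces in N, time in s.
With the tool pointing down it reaches from about 0.3 to 0.875 m from the base axis. Payload 6.4 kg.
Tool frame: the origin (TCP) lies on the centre line of the jaws, within the pads' length; the fingertips stand 22 mm ahead of it and the grasp point (between the pads) lies 3 mm ahead of it; z points along the fingers, y is the line along which they close (so a half turn about z gives the same grasp; the last joint's range is limited). The gripper opens to 85 mm and grips with 20 to 120 N. Pads are 22 mm wide; open, the fingers measure 114 mm over their backs; the gripper's body (76 mm by 85 mm) begins 54 mm behind the grasp point. The pads swing forward as they close: fully open they stand 13 mm farther back than shut.
Start: joints at [1.004, 0.181, 1.607, -0, 1.354, -0.206], TCP at [0.203, 0.538, 0.253] pointing down, gripper open.
Joint ranges: [-2.99, 2.99], [-0.89, 2.07], [0.3, 2.58], [-1.14, 4.28], [0, 2.63], [-3.12, 3.12]. Speed limits (rad/s): [2.57, 2.57, 3.01, 3.14, 3.14, 3.14].

### API

Orientations are given as a unit quaternion [w, x, y, z].
In Python, from bench import ctrl gives the robot as it stands. The module is installed in compiled form; this text tells all that it offers.
- The arm moves only by the tool servo_tool, never from a script. Its argument "commands" is a list of rows, each a list of 3 entries, a list of its own where there are three numbers: the shift along the tool's x, y, z in mm, then the turn about the tool's z in rad, then the finger opening in mm, from 0 to 85.4. In form: [[[dx, dy, dz], turn, jaw], ...]. A call has 1 to 20 rows; each row shifts and turns the commanded pose from where the row before left it, along the tool's axes as they then stand; what a row does not reach is not made up. A row lasts 1/8 s, in which the tool goes at most 62.5 mm and 10.7 degrees, less where a joint would pass 70% of its speed; a pose out of reach is approached as far as the arm can. A call with a gripper value outside its range is refused whole. The fingers move at their own pace and stop on an object; the grip force is fixed at half the most. Time passes only in rows, so rows that do not move let the fingers close. It gives the time, the measured TCP pose, the force, the opening and the grip force at its end, in the units of the state.
- ctrl.get_obs(): the state, without advancing time (a new reading comes with each control period).
- ctrl.camera(name): name is "scene" or "top" or "wrist"; returns a dict with "color" (480x640x3 uint8, red, green, blue), "z_map" (480x640 float32, m along the optical axis (not along the pixel's ray), 0 where there is no reading), "fx", "fy", "cx", "cy" (pixels), "k1" (the pictures are not rectified: a ray, as slopes to the right and down, at radius r is drawn at 1 + k1 r^2 times it, then the intrinsics apply), "R" (3x3) and "t" (3): a world point X has camera coordinates R X + t. Camera axes: x right, y down, z forward; pixel columns grow to the right and rows downward; lengths in m; the calibration is good to about 2 mm. A picture is of the moment at which its call begins.
- ctrl.hand_in(): hands the job in; it is judged then, once.
The state is a dict: "time_s": time; "q": joint angles; "dq": joint speeds; "joint_efforts": joint torques, N m; "eef_pos": TCP position; "eef_rot": TCP orientation; "wrist_force": force on the tool from outside, world axes, zero at the start; "torque": the same for the moment, N m; "opening": opening from 0.0 (shut) to 1.0 (fully open); "grasp_force": force on a finger pad.
Only numpy, scipy, OpenCV 4.12 (cv2) and the standard library are available. Lean on these libraries where they do the work, as an engineer would, in place of code of your own. Each camera call takes 0.05 s, during which the arm holds its last target. There are 200 camera calls.

### The job

Push the black grip of the fixture's clamping slide fully home to its end stop, so that the post foot is seated against the stop angle. Then pick up the rectangular tube that matches the stub on the foot, carry it over the finished brackets and the stop angle without knocking anything, and stop with it upright, hovering straight above the stub, its walls in line with the stub's and an open gap of about 5 mm all round, never letting it bump the stub. Finish while still holding it there in the gripper, ready to be tack-welded, with the slide still home and all other things left where they were.

Things in the scene. Friction and masses are not known exactly. Their poses are not given: they have to be found in the camera images.
- fixture: Fixture bolted to the table. Base plate 160 (own x) x 360 (own y, -110 to +250), top at z = 12. At the -y end a dark upright stop angle, 110 wide, inner face at y = -55, top at z = 102. Two guide strips along y, 85 apart, tops at z = 22, guide the post foot. Clamping slide at the +y end. Origin: underside of the base, under the centre of the foot when seated.
- clamp_slide (a joint): Travel of the clamping slide in m: 0 open, 0.080 fully home at its end stop. Grows as the slide moves along the fixture's -y; its jaw then pushes the post foot against the stop angle (1 mm play when home). No spring: about 3 N alone, 10 N with the foot; stays where left.
- slide_grip (a point): Centre of the top of the slide's grip: upright black round grip, 24 diameter, 46 long, top 81 above the table, on an aluminium carriage (60 wide, 86 long, top 35 above the table). Moves with the slide. Near it only low parts: guides beside the carriage, 39 above the table, a cross bar 39 mm behind the grip and two small end stops, up to 50.
- post_foot: Post foot, loose between the guide strips: dark steel plate 80 (own x) x 110 (own y) x 8 with an upright stub of rectangular tube on its centre, 40 (own x) x 60 (own y), wall 5, 40 tall, open on top. About 0.75 kg. Starts 10 to 30 mm short of the stop angle. Origin: centre of its underside, 12 above the table.
- stub_top (a point): Centre of the stub's open top end, 48 above the underside of the post foot (60 above the table); axes as the post foot's.
- post_tube: The tube to be welded on: upright steel rectangular tube of the stub's section, 60 (own x) x 40 (own y), wall 5, 100 tall, about 0.65 kg, standing on the table among two other offcuts. Origin: centre of its lower end, z up. It matches the stub when its own x lies along the foot's own y, either way round.
- square_tube: Bystander: upright offcut of square tube, 40 x 40, 120 high. Does not match the stub. Origin: centre of its lower end.
- round_tube: Bystander: upright offcut of round tube, 48 diameter, 90 high. Does not match the stub. Origin: centre of its lower end.
- bracket_a: Bystander: finished bracket, a roof of bent plate on two upright end plates with a round hole in each; 100 (own x) x 65 (own y) x 76 high; stands on the table between the tube pieces and the fixture. Origin: centre of its underside.
- bracket_b: Bystander: a second finished bracket, the same as the first.
- bar_clamp: Bystander: bar clamp lying flat, about 290 long, 90 wide and 24 high, yellow handle. Origin: on the table, near the middle of its bar.
- spray_can: Bystander: upright spray can, 56 diameter, 150 high. Origin: centre of its underside.
- magnet_square: Bystander: small red triangular welding magnet lying flat, about 70 x 70 x 18. Origin: on the table under the middle of one leg.
- hammer: Bystander: hammer lying flat, about 270 long. Origin: on its underside.

How it is judged:
By the outcome, as a careful person would: the job done as asked, in the order asked, and still so for the second after the job is handed in, while the arm keeps its last pose, push and grip.
It also fails if it takes over 61 s, if anything falls off the work surface, if the arm or the gripper's body presses on something with over 40 N, if the wrist force passes 120 N, or if a joint passes its speed limit or range.

## Working session

There is one attempt and no reset: what is moved stays moved. The work goes in short steps, Python scripts to look and compute and a tool call to move; the robot and the scene stay as the last step left them, time stands still between calls to the robot, and variables do not carry over. Pictures are saved under pics/ and viewed, at most 10 in all, crops included, and the job is handed in when it is done.

Besides the shell and the picture viewer there is one more tool, called by a JSON object that holds its "api" and its "payload". servo_tool: Moves the arm, as the interface text tells. Its arguments: {"type":"object","properties":{"commands":{"type":"array"}},"required":["commands"]}

```bash
mkdir -p pics; cat > h.py <<'E'
import numpy as np, cv2
from bench import ctrl
def cam(n):
    c=ctrl.camera(n); np.savez(f'{n}.npz',**c); return c
def und(c,uv):
    d=(np.atleast_2d(uv).astype(float)-[c['cx'],c['cy']])/[c['fx'],c['fy']]
    s=d.copy()
    for _ in range(20): s=d/(1+c['k1']*(s**2).sum(1,keepdims=True))
    return s
def plane(c,uv,z):
    s=und(c,uv); R=np.array(c['R']);t=np.array(c['t'])
    d=np.c_[s,np.ones(len(s))]@R; o=-R.T@t
    return o+d*((z-o[2])/d[:,2])[:,None]
def cloud(c):
    v,u=np.mgrid[0:480,0:640]; uv=np.c_[u.ravel(),v.ravel()]
    s=und(c,uv); z=np.array(c['z_map']).ravel()[:,None]
    P=(np.c_[s,np.ones(len(s))]*z-np.array(c['t']))@np.array(c['R'])
    P[z[:,0]==0]=np.nan
    return P.reshape(480,640,3)
def save(c,name): cv2.imwrite('pics/'+name,c['color'][:,:,::-1])
E
python3 - <<'E'
from h import *
for n in ['top','scene','wrist']:
    c=cam(n); save(c,n+'0.png'); print(n,c['fx'],c['k1'],np.round(-np.array(c['R']).T@c['t'],3))
print(ctrl.get_obs())
E
```

```text
top 599.1573846612276 -0.13380278013176894 [ 0.357 -0.017  1.375]
scene 517.791368598912 0.03729176053079557 [0.835 0.577 1.204]
wrist 396.39862117924196 -0.0826650349316393 [0.139 0.562 0.373]
{'time_s': 0.15, 'q': array([ 1.00368490e+00,  1.81365216e-01,  1.60774541e+00,  9.64835358e-07,
        1.35382191e+00, -2.06323424e-01]), 'dq': array([-0.00055278,  0.0008378 , -0.00321074,  0.00183088, -0.00119228,
       -0.00072192]), 'joint_efforts': array([ 8.62421603e-04, -4.45265973e+01, -3.51693463e+01, -2.47307398e-04,
        5.84265188e-03, -2.22988365e-05]), 'eef_pos': array([0.20276679, 0.53765137, 0.25260991]), 'eef_rot': array([-2.53103825e-04,  1.79417260e-01,  9.83772839e-01, -6.20287456e-04]), 'wrist_force': array([-0.87957699, -0.3316711 , -0.50297457]), 'torque': array([-0.01445864,  0.04036587,  0.03279161]), 'grasp_force': 0.0, 'opening': 0.9974807950878294}
```

View pics/top0.png

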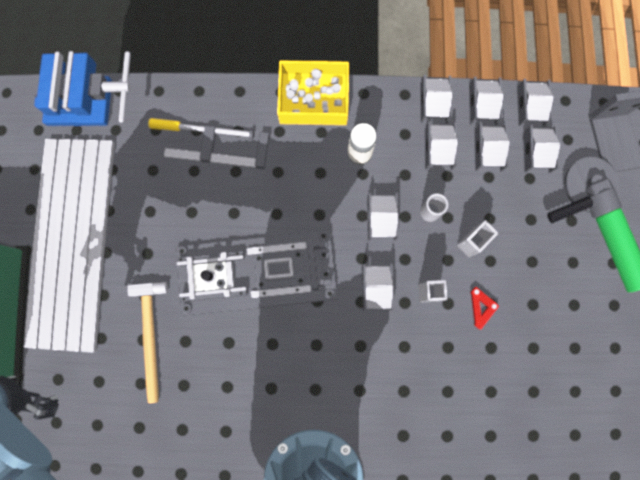

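View pics/scene0.png

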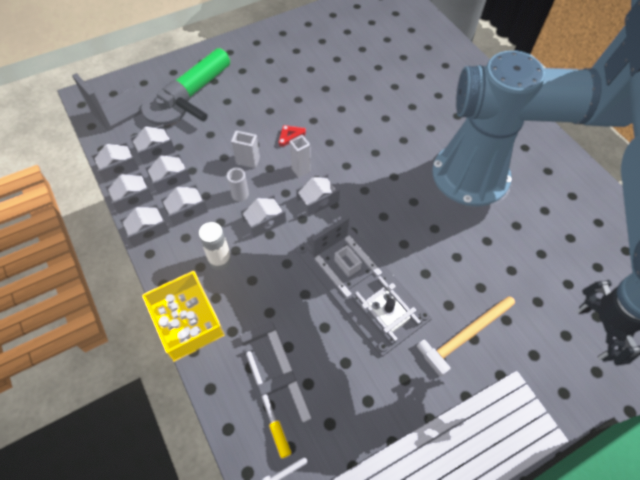

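The top view shows the grip at about (208,275), the stub at (277,268), the stop angle at (325,265), brackets at (383,215) and (378,288), and the rectangular tube at (482,237). The round tube is at (434,207), the square tube at (437,290) and the magnet at (482,308). The scene view agrees: rectangular tube at (246,148), grip at (388,303).

```bash
python3 - <<'E'
from h import *
c=dict(np.load('top.npz'));I=c['color'][:,:,::-1]
a=cv2.resize(I[225:325,165:345],None,fx=4.4,fy=4.4,interpolation=cv2.INTER_CUBIC)[:300+130]
b=cv2.resize(I[215:265,450:510],None,fx=3.2,fy=3.2,interpolation=cv2.INTER_CUBIC)
o=np.zeros((600,800,3),np.uint8);o[:a.shape[0],:a.shape[1]]=a;o[435:435+b.shape[0],:b.shape[1]]=b
s=dict(np.load('scene.npz'))['color'][:,:,::-1]
d=cv2.resize(s[125:175,225:270],None,fx=3.2,fy=3.2,interpolation=cv2.INTER_CUBIC);o[435:435+d.shape[0],250:250+d.shape[1]]=d
cv2.imwrite('pics/crop1.png',o)
P=cloud(c)
for n,(u,v) in dict(grip=(208,275),stubc=(277,268),stop=(325,265),ba=(383,215),bb=(378,288),rect=(482,237),can=(362,135),rnd=(434,207),sq=(437,290)).items():
    w=P[v-1:v+2,u-1:u+2].reshape(-1,3); print(n,np.round(np.nanmedian(w,0),3))
def rect(lo,hi,x0,x1,y0,y1,n):
    m=(P[...,2]>lo)&(P[...,2]<hi)&(P[...,0]>x0)&(P[...,0]<x1)&(P[...,1]>y0)&(P[...,1]<y1)
    q=P[m]; r=cv2.minAreaRect((q[:,:2]*1000).astype(np.float32)); print(n,m.sum(),r)
rect(.09,.11,.38,.56,-.45,-.33,'rect')
rect(.11,.13,.25,.5,-.35,-.2,'sq')
rect(.08,.1,.42,.6,-.33,-.22,'rnd')
rect(.07,.09,.3,.5,.15,.35,'grip')
rect(.055,.066,.35,.5,0,.12,'stub')
rect(.09,.11,.3,.5,-.1,.03,'stop')
rect(.05,.085,.3,.6,-.25,-.08,'brk')
E
```

```text
grip [0.447 0.236 0.081]
stubc [0.471 0.091 0.019]
stop [ 0.48  -0.018  0.023]
ba [ 0.589 -0.143  0.072]
bb [ 0.427 -0.134  0.074]
rect [ 0.554 -0.382  0.008]
can [ 0.746 -0.09   0.151]
rnd [ 0.623 -0.27  -0.001]
sq [ 0.428 -0.269  0.041]
rect 152 ((541.99462890625, -356.2679138183594), (39.824859619140625, 61.417903900146484), 44.67835998535156)
sq 164 ((424.245849609375, -252.8399658203125), (40.30791091918945, 41.673885345458984), 1.2984896898269653)
rnd 116 ((509.5457763671875, -281.857421875), (92.8099365234375, 180.0432891845703), 86.81036376953125)
grip 97 ((448.5760498046875, 243.57513427734375), (21.962594985961914, 21.7830810546875), 0.4388710856437683)
stub 175 ((467.3091735839844, 85.57038116455078), (41.05208969116211, 57.93671417236328), 8.388580322265625)
stop 210 ((461.26513671875, 9.516748428344727), (78.5377426147461, 11.96541690826416), 7.3974289894104)
brk 1625 ((490.5178527832031, -175.49746704101562), (147.59751892089844, 218.34495544433594), 89.71146392822266)
```

View pics/crop1.png

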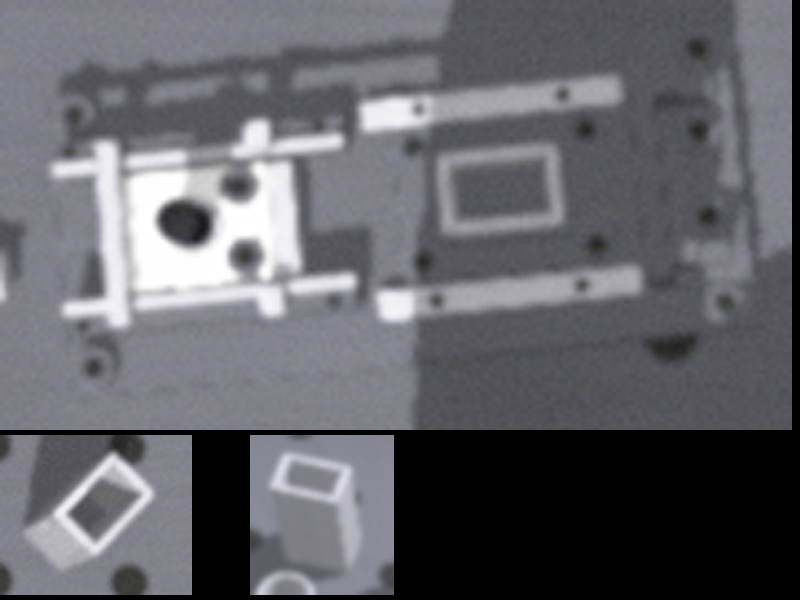

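```bash
cat >> h.py <<'E'
def to(x,y,z,ang):
    """tool shift (mm, shift first then turn) to world target; ang = tool y direction, deg"""
    from scipy.spatial.transform import Rotation as Ro
    o=ctrl.get_obs(); w,a,b,c=o['eef_rot']; M=Ro.from_quat([a,b,c,w]).as_matrix()
    d=M.T@(np.array([x,y,z])-o['eef_pos'])*1000
    cur=np.degrees(np.arctan2(M[1,1],M[0,1])); t=(cur-ang+90)%180-90
    print('t',o['time_s'],'shift',np.round(d,1),'cur',round(cur,2),'turn',round(np.radians(t),4),'pos',np.round(o['eef_pos'],4),'F',np.round(o['wrist_force'],1))
E
python3 - <<'E'
from h import *
c=dict(np.load('top.npz'));g=cv2.cvtColor(c['color'],cv2.COLOR_RGB2GRAY)
for lo in (100,115,130):
    m=np.zeros_like(g); m[225:325,165:345]=(g[225:325,165:345]>lo)*255
    cs,_=cv2.findContours(m,cv2.RETR_LIST,cv2.CHAIN_APPROX_NONE)
    for k in cs:
        if cv2.contourArea(k)>60:
            r=cv2.minAreaRect(k.astype(np.float32))
            for z in (.022,.06):
                w=plane(c,cv2.boxPoints(cv2.minAreaRect(k)),z)[:,:2]*1000; rr=cv2.minAreaRect(w.astype(np.float32))
                print(lo,z,np.round(r[0]),np.round(rr[0],1),np.round(rr[1],1),round(rr[2],2))
m=np.zeros_like(g); m[262:290,196:220]=(g[262:290,196:220]<90)*255
u=np.argwhere(m)[:,::-1]; print('grip',len(u),plane(c,u.mean(0),.081))
P=cloud(c)
q=P[(P[...,2]>.08)&(P[...,2]<.095)&(P[...,0]>.53)&(P[...,0]<.65)&(P[...,1]>-.3)&(P[...,1]<-.2)]
print('rnd',len(q),np.nanmedian(q,0),q.min(0),q.max(0))
q=P[(P[...,2]>.02)&(P[...,2]<.12)&(P[...,0]>.35)&(P[...,0]<.65)&(P[...,1]>-.2)&(P[...,1]<-.08)]
print('brk',q.min(0),q.max(0))
to(.4486,.2436,.16,7.2)
E
```

```text
100 0.022 [330. 285.] [434.3 -30.1] [49.5 40.1] 24.51
100 0.06 [330. 285.] [432.1 -29.7] [48.1 39. ] 24.51
100 0.022 [206. 275.] [450.6 251.2] [22.8 30.3] 1.51
100 0.06 [206. 275.] [447.9 243.7] [22.2 29.5] 1.51
100 0.022 [278. 268.] [471.2  88. ] [28.7 48.5] 6.13
100 0.06 [278. 268.] [467.9  85. ] [27.9 47.1] 6.13
100 0.022 [241. 276.] [449.6 172.9] [78.7 37.3] 8.16
100 0.06 [241. 276.] [447.  167.5] [76.5 36.3] 8.16
100 0.022 [278. 268.] [471.3  88.7] [46.8 67.5] 6.57
100 0.06 [278. 268.] [468.1  85.8] [45.5 65.7] 6.57
100 0.022 [207. 245.] [519.6 252.3] [11.5 45.1] 7.67
100 0.06 [207. 245.] [515.  244.7] [11.2 43.9] 7.67
100 0.022 [329. 254.] [505.7 -25.9] [62.3 14.6] 7.56
100 0.06 [329. 254.] [501.5 -25.7] [60.6 14.2] 7.56
100 0.022 [338. 254.] [505.9 -46.8] [132.6  27.4] 1.18
100 0.06 [338. 254.] [501.7 -45.9] [128.9  26.7] 1.18
100 0.022 [238. 274.] [454.3 182.3] [226.9 337.6] 1.43
100 0.06 [238. 274.] [451.6 176.6] [220.5 328.1] 1.43
115 0.022 [187. 304.] [384.  292.6] [33.2 26.1] 8.42
115 0.06 [187. 304.] [383.2 283.9] [32.3 25.3] 8.42
115 0.022 [330. 286.] [431.8 -29.5] [41.
[... 1201 characters left out ...]
.4  85.8] [40.7 60.8] 6.56
130 0.022 [340. 266.] [478.4 -52.9] [59.2 15.9] 1.12
130 0.06 [340. 266.] [474.9 -51.9] [57.5 15.5] 1.12
130 0.022 [241. 285.] [430.3 172.8] [159.9 311.9] 8.35
130 0.06 [241. 285.] [428.2 167.5] [155.5 303.1] 8.35
130 0.022 [276. 249.] [514.5  95.9] [ 19.8 136.4] 6.73
130 0.06 [276. 249.] [510.1  92.7] [ 19.2 132.6] 6.73
grip 90 [[0.44753095 0.23585501 0.081     ]]
rnd 148 [ 0.61189328 -0.25916978  0.08893534] [ 0.58853013 -0.28286222  0.0806924 ] [ 0.63615148 -0.2355992   0.09475668]
brk [ 0.3816987  -0.17948745  0.02050512] [ 0.64350545 -0.10035317  0.08319765]
t 0.15 shift [-333.8 -188.2   92.8] cur 69.33 turn 1.0843 pos [0.2028 0.5377 0.2526] F [-0.9 -0.3 -0.5]
```

{"api": "servo_tool", "payload": {"commands": [[[-17,-10,4],0.07,85],[[-34,-19,9],0,85],[[-34,-19,9],0,85],[[-34,-19,9],0,85],[[-34,-19,9],0,85],[[-34,-19,9],0,85],[[-34,-19,9],0,85],[[-34,-19,9],0,85],[[-34,-19,9],0,85],[[-34,-19,9],0,85],[[-17,-10,4],0,85],[[0,0,0],0.16,85],[[0,0,0],0.17,85],[[0,0,0],0.17,85],[[0,0,0],0.17,85],[[0,0,0],0.17,85],[[0,0,0],0.17,85],[[0,0,0],0,85]]}}

```text
time_s: 2.4
eef_pos: [0.433, 0.2224, 0.164]
eef_rot: [-0.0, 0.66, 0.751, -0.0]
wrist_force: [-0.1, 0.6, -0.2]
opening: 0.995
grasp_force: 0.0
```

```bash
python3 - <<'E'
from h import *
c=cam('wrist'); save(c,'w1.png')
to(.4486,.2436,.075,7.2)
P=cloud(c)
q=P[(P[...,2]>.07)&(P[...,2]<.09)&(abs(P[...,0]-.4486)<.04)&(abs(P[...,1]-.2436)<.04)]
print(len(q),q.mean(0) if len(q) else 0, cv2.minEnclosingCircle((q[:,:2]*1000).astype(np.float32)) if len(q) else 0)
E
```

```text
t 2.45 shift [18.9 18.2 89.1] cur 7.54 turn 0.0059 pos [0.4331 0.2225 0.1641] F [-0.6 -0.2 -0.2]
1580 [0.44795291 0.24661639 0.07983307] ((448.39849853515625, 245.60874938964844), 11.952361106872559)
```

View pics/w1.png

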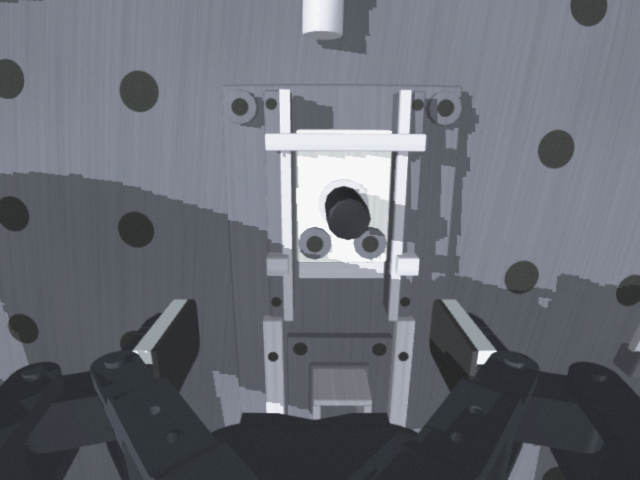

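The wrist view shows the grip at (350,215), central between the guides. The cross bar is at row 142 behind it and the end stops are at (277,265) and (405,265).

{"api": "servo_tool", "payload": {"commands": [[[10,9,0],0,85],[[11,9,0],0,85],[[0,0,15],0,85],[[0,0,25],0,85],[[0,0,25],0,85],[[0,0,15],0,85],[[0,0,7],0,85],[[0,0,0],0,40],[[0,0,0],0,10],[[0,0,0],0,10],[[0,0,0],0,10],[[0,0,0],0,10],[[0,0,0],0,10],[[0,0,0],0,10]]}}

```text
time_s: 4.2
eef_pos: [0.4482, 0.2465, 0.0782]
eef_rot: [-0.0, 0.66, 0.752, -0.0]
wrist_force: [-3.5, -0.5, 7.2]
opening: 0.26
grasp_force: 58.7
```

```bash
python3 - <<'E'
from h import *
a=np.radians(97.3); p=ctrl.get_obs()['eef_pos']
to(p[0]-.08*np.cos(a),p[1]-.08*np.sin(a),.077,7.3)
print(ctrl.get_obs()['opening'],ctrl.get_obs()['grasp_force'])
E
```

```text
t 4.2 shift [-80.   -0.2   1.2] cur 7.46 turn 0.0027 pos [0.4482 0.2465 0.0782] F [-3.5 -0.5  7.2]
0.26025923854619804 58.659056425094604
```

{"api": "servo_tool", "payload": {"commands": [[[-3,0,0],0,10],[[-6,0,0],0,10],[[-8,0,0],0,10],[[-8,0,0],0,10],[[-8,0,0],0,10],[[-8,0,0],0,10],[[-8,0,0],0,10],[[-8,0,0],0,10],[[-8,0,0],0,10],[[-5,0,0],0,10],[[-3,0,0],0,10],[[0,0,0],0,10]]}}

```text
time_s: 5.7
eef_pos: [0.4568, 0.1798, 0.0783]
eef_rot: [-0.004, 0.66, 0.751, 0.004]
wrist_force: [-5.9, 31.2, 6.1]
opening: 0.256
grasp_force: 58.5
```

```bash
python3 - <<'E'
from h import *
c=cam('wrist');t=cam('top');s=cam('scene')
o=np.zeros((600,800,3),np.uint8)
a=cv2.resize(t['color'][225:325,165:345],(540,300),interpolation=cv2.INTER_CUBIC)
b=cv2.resize(s['color'][210:360,290:450],(320,300),interpolation=cv2.INTER_CUBIC)
o[:300,:540]=a;o[300:600,480:]=b;o[300:600,:480]=cv2.resize(c['color'][80:,:],(480,300))
cv2.imwrite('pics/p1.png',o[:,:,::-1])
to(.4568,.1718,.078,7.3);print(ctrl.get_obs()['torque'])
E
```

```text
t 5.85 shift [-8.  -1.   0.2] cur 7.38 turn 0.0013 pos [0.4568 0.1798 0.0783] F [-6.5 30.6  5.5]
[4.67673159 1.13692002 0.02108174]
```

View pics/p1.png

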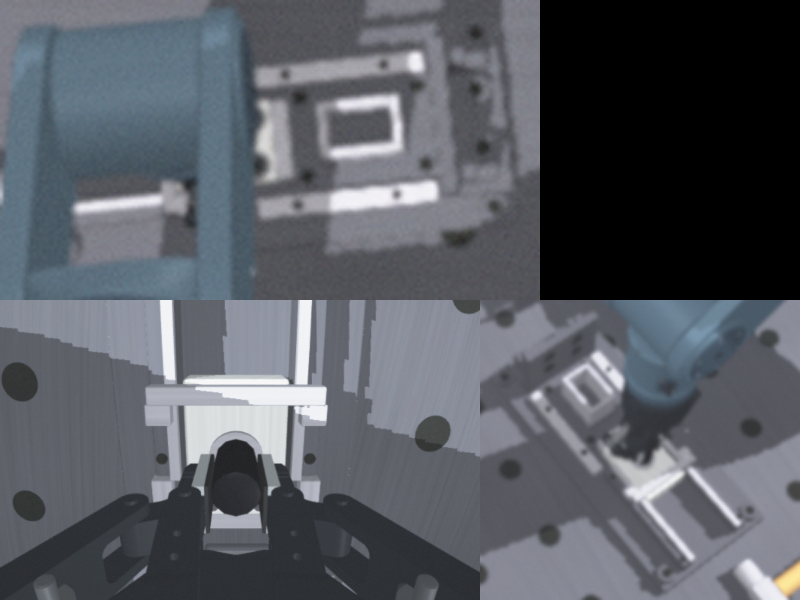

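Bottom-left shows the slide's cross bar up against the two end stops (rows 405–425, columns 158 and 312), so the slide looks home after 67 mm. I'll check this from the gap between stub and stop angle.

```bash
python3 - <<'E'
from h import *
c=dict(np.load('top.npz'));P=cloud(c)
a=np.radians(7.3); X=np.array([np.cos(a),np.sin(a)]);Y=np.array([-np.sin(a),np.cos(a)])
def f(lo,hi,x0,x1,y0,y1,n):
    m=(P[...,2]>lo)&(P[...,2]<hi)&(P[...,0]>x0)&(P[...,0]<x1)&(P[...,1]>y0)&(P[...,1]<y1)
    q=P[m]; r=cv2.minAreaRect((q[:,:2]*1000).astype(np.float32)); print(n,len(q),np.round(r[0],1),np.round(r[1],1),r[2],'along y',np.percentile(q[:,:2]@Y,[2,50,98])*1000,'x',np.percentile(q[:,:2]@X,[2,50,98])*1000)
f(.05,.07,.42,.52,.02,.11,'stub'); f(.093,.11,.38,.56,-.05,.04,'stop')
w=dict(np.load('wrist.npz'));P=cloud(w);P[...,2][P[...,2]==0]=np.nan
f(.07,.085,.42,.49,.15,.21,'grip')
v=(P[...,:2]@Y*1000); x=P[...,:2]@X*1000
for (n,x0,x1) in (('L',425,447),('R',485,510)):
    pass
for u,vv in ((208,388),(420,388),(208,408),(420,408),(310,388)):
    # mosaic (col,row)->wrist image
    U=int(u*640/480);V=int(80+(vv-300)*400/300); print(u,vv,np.round(P[V,U]*1000,1),round(v[V,U],1),round(x[V,U],1))
for u in (158,312):
    for vv in range(376,430,4):
        U=int(u*640/480);V=int(80+(vv-300)*400/300); print(u,vv,np.round(P[V,U,2]*1000,1),round(v[V,U],1))
E
```

```text
stub 207 [469.9  71.8] [40.8 57.9] 7.378900051116943 along y [-17.20127504  11.54645769  40.21720562] x [455.17713483 476.70237474 495.08775225]
stop 282 [476.3  11.5] [108.2  12. ] 7.407747745513916 along y [-54.93006935 -49.32534259 -43.47764669] x [421.92064851 473.33687289 526.06330636]
grip 5631 [456.4 179.8] [49.5 23.8] 5.84155797958374 along y [110.42688    126.20409092 131.48388957] x [453.00430202 475.79683265 498.5614343 ]
208 388 [437.2 220.2  48.5] 162.9 461.6
420 388 [ 5.804e+02  2.313e+02 -1.000e-01] 155.7 605.1
208 408 [437.4 206.2  34.7] 149.0 460.1
420 408 [5.843e+02 2.172e+02 3.000e-01] 141.2 607.2
310 388 [489.1 226.9  48.6] 163.0 514.0
158 376 33.1 167.2
158 380 34.8 165.3
158 384 40.3 163.6
158 388 49.9 163.1
158 392 49.5 161.1
158 396 48.5 158.6
158 400 50.0 156.9
158 404 49.4 154.8
158 408 46.2 151.7
158 412 45.1 149.4
158 416 47.2 147.8
158 420 46.4 145.1
158 424 46.2 143.0
158 428 33.8 137.1
312 376 34.1 167.4
312 380 34.4 165.3
312 384 39.9 163.6
312 388 48.8 163.0
312 392 48.8 161.0
312 396 49.5 158.8
312 400 48.1 156.6
312 404 47.6 154.5
312 408 47.1 151.9
312 412 46.7 149.8
312 416 47.4 147.9
312 420 46.6 145.2
312 424 47.8 143.5
312 428 33.9 137.1
```

Measured from the stop face, the stub centre is now 55.0 mm away, which is seated, and the bar is flush with the end stops at 7.4° yaw. Next I release, rise and go over to the tube.

{"api": "servo_tool", "payload": {"commands": [[[4,0,0],0,10],[[0,0,0],0,40],[[0,0,0],0,85],[[0,0,0],0,85],[[0,0,0],0,85],[[0,0,0],0,85],[[0,0,-20],0,85],[[0,0,-40],0,85],[[0,0,-45],0,85],[[0,0,-35],0,85],[[0,0,-20],0,85]]}}

```text
time_s: 7.22
eef_pos: [0.4581, 0.1781, 0.2396]
eef_rot: [0.001, 0.66, 0.752, 0.001]
wrist_force: [-0.1, 0.0, 0.3]
opening: 0.995
grasp_force: 0.0
```

{"api": "servo_tool", "payload": {"commands": [[[-20,1,0],0,85],[[-40,3,0],0,85],[[-45,3,0],0,85],[[-45,3,0],0,85],[[-45,3,0],0,85],[[-45,3,0],0,85],[[-45,3,0],0,85],[[-45,3,0],0,85],[[-45,3,0],0,85],[[-45,3,0],0,85],[[-45,3,0],0,85],[[-45,3,0],0,85],[[-40,3,0],0,85],[[-20,1,0],0,85],[[0,0,0],-0.16,85],[[0,0,0],-0.17,85],[[0,0,0],-0.16,85],[[0,0,0],-0.16,85],[[0,0,0],0,85]]}}

```text
time_s: 9.6
eef_pos: [0.5688, -0.3822, 0.237]
eef_rot: [-0.0, 0.386, 0.923, 0.0]
wrist_force: [-0.2, -0.1, -1.4]
opening: 0.994
grasp_force: 0.0
```

```bash
cat > m.py <<'E'
from h import *
c=cam('wrist'); save(c,'w2.png')
P=cloud(c)
m=(P[...,2]>.092)&(P[...,2]<.108)&(abs(P[...,0]-.542)<.06)&(abs(P[...,1]+.356)<.06)
q=P[m]; print('rect',len(q),cv2.minAreaRect((q[:,:2]*1000).astype(np.float32)))
cs,_=cv2.findContours(m.astype(np.uint8),cv2.RETR_EXTERNAL,cv2.CHAIN_APPROX_NONE)
k=max(cs,key=cv2.contourArea)
w=plane(c,k[:,0,:],.1)[:,:2]*1000; print('rim',cv2.minAreaRect(w.astype(np.float32)))
to(.542,-.356,.2,44.7)
t=cam('top'); s=cam('scene')
E
python3 m.py
```

```text
rect 2332 ((543.8099365234375, -356.0301818847656), (40.30058670043945, 60.00465393066406), 45.840736389160156)
rim ((543.6514282226562, -355.9690246582031), (39.93115997314453, 59.69118118286133), 45.695377349853516)
t 9.65 shift [37.5 -0.7 37.1] cur 44.5 turn -0.0035 pos [ 0.5688 -0.3822  0.237 ] F [ 0.2 -0.  -0.5]
```

View pics/w2.png

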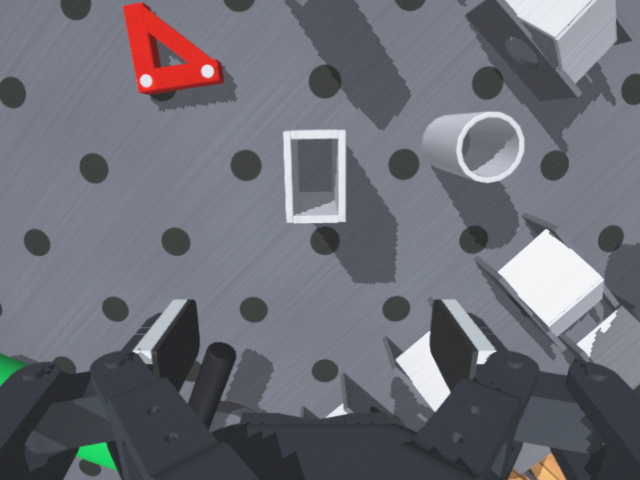

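The wrist view shows the rectangular tube upright at (315,177), nearly square to the jaws and clear of the round tube (490,147) and the magnet. Its rim is at (543.7, −356.0) mm, yaw 45.7°.

{"api": "servo_tool", "payload": {"commands": [[[12,0,0],0,85],[[18,0.5,0],0,85],[[6,0,0],-0.021,85],[[0,0,20],0,85],[[0,0,30],0,85],[[0,0,32],0,85],[[0,0,30],0,85],[[0,0,25],0,85],[[0,0,15],0,85],[[0,0,5],0,85],[[0,0,0],0,85]]}}

```text
time_s: 11.12
eef_pos: [0.5441, -0.3565, 0.0804]
eef_rot: [0.0, 0.375, 0.927, -0.0]
wrist_force: [0.3, 1.3, 0.8]
opening: 0.995
grasp_force: 0.0
```

```bash
python3 -c "
from h import *
to(.5437,-.356,.08,45.7)"
```

```text
t 11.125 shift [0.7 0.  0.4] cur 45.89 turn 0.0033 pos [ 0.5441 -0.3565  0.0804] F [0.3 1.3 0.8]
```

{"api": "servo_tool", "payload": {"commands": [[[0,0,0],0,60],[[0,0,0],0,45],[[0,0,0],0,20],[[0,0,0],0,20],[[0,0,0],0,20],[[0,0,0],0,20],[[0,0,0],0,20],[[0,0,0],0,20],[[0,0,-3],0,20],[[0,0,-10],0,20],[[0,0,-20],0,20],[[0,0,-25],0,20],[[0,0,-30],0,20],[[0,0,-30],0,20],[[0,0,-25],0,20],[[0,0,-12],0,20],[[0,0,-5],0,20],[[0,0,0],0,20]]}}

```text
time_s: 13.38
eef_pos: [0.5437, -0.356, 0.2397]
eef_rot: [-0.0, 0.375, 0.927, 0.0]
wrist_force: [0.3, -0.9, -6.7]
opening: 0.463
grasp_force: 61.2
```

```bash
python3 - <<'E'
from h import *
o=ctrl.get_obs();print(o['opening'],o['grasp_force'])
to(.4699,.0718,.24,7.4)
E
```

```text
0.46286951584835984 61.15902900695801
t 13.375 shift [3.508e+02 2.558e+02 1.000e-01] cur 45.89 turn 0.6718 pos [ 0.5437 -0.356   0.2397] F [ 0.3 -0.9 -6.7]
```

{"api": "servo_tool", "payload": {"commands": [[[6,4.4,0],0,20],[[14,10.2,0],0,20],[[24,17.5,0],0,20],[[24,17.5,0],0,20],[[24,17.5,0],0,20],[[24,17.5,0],0,20],[[24,17.5,0],0,20],[[24,17.5,0],0,20],[[24,17.5,0],0,20],[[24,17.5,0],0,20],[[24,17.5,0],0,20],[[24,17.5,0],0,20],[[24,17.5,0],0,20],[[24,17.5,0],0,20],[[24,17.5,0],0,20],[[14,10.2,0],0,20],[[5,3.6,0],0,20],[[0,0,0],0,20]]}}

```text
time_s: 15.62
eef_pos: [0.47, 0.0717, 0.2403]
eef_rot: [0.0, 0.375, 0.927, -0.0]
wrist_force: [0.3, 0.3, -5.3]
opening: 0.46
grasp_force: 61.3
```

{"api": "servo_tool", "payload": {"commands": [[[0,0,0],0.05,20],[[0,0,0],0.1,20],[[0,0,0],0.12,20],[[0,0,0],0.12,20],[[0,0,0],0.12,20],[[0,0,0],0.1,20],[[0,0,0],0.062,20],[[0,0,0],0,20],[[0,0,0],0,20]]}}

```text
time_s: 16.75
eef_pos: [0.4701, 0.0712, 0.2402]
eef_rot: [0.0, 0.66, 0.751, -0.0]
wrist_force: [0.1, -0.2, -5.3]
opening: 0.46
grasp_force: 61.2
```

```bash
python3 - <<'E'
from h import *
to(.4699,.0718,.24,7.4)
c=cam('wrist');t=cam('top');s=cam('scene')
o=np.zeros((600,800,3),np.uint8)
o[:300,:400]=cv2.resize(c['color'],(400,300))
o[300:,:400]=cv2.resize(t['color'][220:320,235:368],(400,300),interpolation=cv2.INTER_CUBIC)
o[:480,400:]=cv2.resize(s['color'][160:340,280:430],(400,480),interpolation=cv2.INTER_CUBIC)
cv2.imwrite('pics/p2.png',o[:,:,::-1])
E
```

```text
t 16.75 shift [ 0.6 -0.1  0.2] cur 7.41 turn 0.0002 pos [0.4701 0.0712 0.2402] F [ 0.1 -0.2 -5.3]
```

View pics/p2.png

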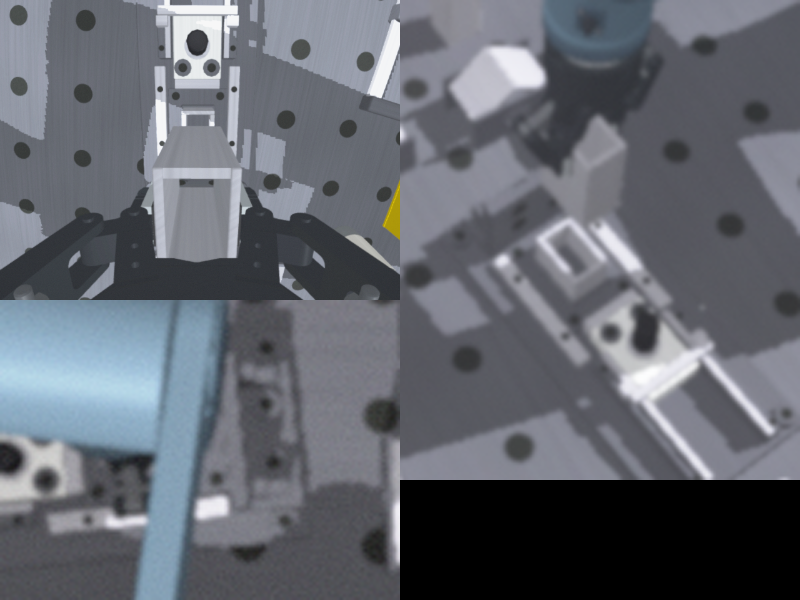

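The tube hangs upright above the stub: the wrist view shows its rim at (197,170) with the stub behind it at (197,117), and the scene view shows both at (600,150) and (572,245). I descend part way and measure the two against each other.

{"api": "servo_tool", "payload": {"commands": [[[0,0,5],0,20],[[0,0,15],0,20],[[0,0,20],0,20],[[0,0,20],0,20],[[0,0,10],0,20],[[0,0,5],0,20],[[0,0,0],0,20],[[0,0,0],0,20]]}}

```text
time_s: 17.9
eef_pos: [0.4705, 0.0717, 0.166]
eef_rot: [0.001, 0.66, 0.751, 0.0]
wrist_force: [0.2, -0.9, -6.1]
opening: 0.458
grasp_force: 61.3
```

```bash
cat > r.py <<'E'
from h import *
to(.4699,.0718,.1454,7.4)
tz=ctrl.get_obs()['eef_pos'][2]+.0196
a=np.radians(7.4); X=np.array([np.cos(a),np.sin(a)]);Y=np.array([-np.sin(a),np.cos(a)]); B=np.c_[X,Y]
def edges(P,m,n):
    q=P[m]
    if len(q)<20: print(n,len(q)); return
    l=q[:,:2]@B*1000; r=cv2.minAreaRect((q[:,:2]*1000).astype(np.float32))
    print(n,len(q),'c',np.round(r[0],1),np.round(r[1],1),round(r[2],2),'xf',np.round(np.percentile(l[:,0],[1,50,99]),1),'yf',np.round(np.percentile(l[:,1],[1,50,99]),1),'z',np.round(np.percentile(q[:,2],[5,50,95]),4))
for cn in ('scene','wrist'):
    c=cam(cn);P=cloud(c); near=(np.hypot(P[...,0]-.47,P[...,1]-.072)<.045)
    edges(P,near&(abs(P[...,2]-tz)<.006),cn+' tube rim')
    edges(P,near&(abs(P[...,2]-.06)<.006),cn+' stub rim')
    l=P[...,:2]@B*1000; z=P[...,2]
    edges(P,near&(z>tz-.094)&(z<tz-.01),cn+' tube wall')
    m=near&(z>tz-.09)&(z<tz-.015)&(l[...,1]>30)
    if m.sum()>50: print(cn,'+y wall slope',np.polyfit(z[m]*1000,l[...,1][m],1),'yaw',np.degrees(np.polyfit(l[...,0][m],l[...,1][m],1)[0]))
    m=near&(z>.03)&(z<.055)&(l[...,1]>25+11.5)
    edges(P,m,cn+' stub wall')
E
python3 r.py
```

```text
t 17.9 shift [ 0.2 -0.7 20.6] cur 7.4 turn -0.0001 pos [0.4705 0.0717 0.166 ] F [ 0.2 -0.9 -6.1]
scene tube rim 120 c [461.5  88.1] [75.5 35.8] 20.61 xf [436.1 466.6 507.6] yf [ 8.1 31.  44. ] z [0.18   0.1839 0.1895]
scene stub rim 97 c [470.8  74.9] [40.5 60.8] 9.35 xf [457.  492.  496.8] yf [-16.   29.7  43.8] z [0.0555 0.0589 0.0618]
scene tube wall 522 c [468.5  78.1] [59.4 67.2] 87.14 xf [455.1 484.3 507.3] yf [-11.8  31.5  44. ] z [0.0962 0.1363 0.1722]
scene +y wall slope [-4.03125784e-03  4.17142885e+01] yaw -7.66302675980262
scene stub wall 60 c [466.7 102.5] [39.9  6.8] 5.67 xf [456.1 476.9 495.9] yf [37.7 42.7 44.6] z [0.0313 0.0432 0.0535]
wrist tube rim 10472 c [468.3  80.6] [63.9 66.2] 53.89 xf [437.4 476.  513.7] yf [-5.5 22.8 41.8] z [0.1811 0.1842 0.19  ]
wrist stub rim 906 c [471.8  72.9] [40.1 60.8] 7.02 xf [458.1 477.1 496.8] yf [-18.3  38.8  41.8] z [0.056  0.0594 0.0605]
wrist tube wall 17869 c [470.3  74.8] [67. 57.] 7.3 xf [444.7 475.9 507. ] yf [-14.3   0.2  41.8] z [0.1017 0.1526 0.1738]
wrist +y wall slope [1.14825558e-04 4.14595711e+01] yaw -0.17128222059117482
wrist stub wall 384 c [468.2 102.8] [39.4  0.7] 7.15 xf [458.3 477.3 496.7] yf [41.4 41.7 41.9] z [0.0313 0.0433 0.0528]
```

```bash
python3 - <<'E'
from h import *
a=np.radians(7.4); B=np.array([[np.cos(a),-np.sin(a)],[np.sin(a),np.cos(a)]])
for cn in ('wrist','scene'):
    c=dict(np.load(cn+'.npz'));P=cloud(c);l=P[...,:2]@B*1000;z=P[...,2]
    tol=.7 if cn=='wrist' else 2.5
    for n,lo,hi in (('tube',.09,.13),('tubeup',.135,.178),('stub',.03,.055)):
        m=(abs(l[...,1]-41.6)<tol)&(z>lo)&(z<hi)&(abs(l[...,0]-476)<30)
        # per-row extents
        r=[(l[i,:,0][m[i]].min(),l[i,:,0][m[i]].max()) for i in range(480) if m[i].sum()>5]
        r=np.array(r); print(cn,n,m.sum(),len(r),np.round(np.median(r,0),2) if len(r) else '',np.median(r) if len(r) else '', 'yf',np.median(l[...,1][m]),'slope deg',np.degrees(np.polyfit(l[...,0][m],l[...,1][m],1)[0]))
        if cn=='wrist':
            r2=np.median(r,0).mean(); print('  center',r2)
E
```

```text
wrist tube 1599 20 [456.82 495.42] 477.67066712212284 yf 41.47659393711849 slope deg -0.19927366983226122
  center 476.1211674993516
wrist tubeup 4195 38 [456.54 495.5 ] 476.91517816079374 yf 41.487196484596645 slope deg -0.17380906618415387
  center 476.0167903180693
wrist stub 384 7 [458.25 496.71] 478.37805959747845 yf 41.681279093838256 slope deg -0.08094807299125643
  center 477.47784110437544
scene tube 96 9 [459.83 492.79] 475.4041205467996 yf 42.62726528187369 slope deg -1.6152266500492787
scene tubeup 119 11 [457.33 493.48] 474.101416403257 yf 42.6081883979868 slope deg -0.9515915400850818
scene stub 50 5 [470.07 486.25] 476.6517165282858 yf 42.76453647002478 slope deg 0.10655705970497356
```

{"api": "servo_tool", "payload": {"commands": [[[0.2,1.2,0],0,20],[[0,0,5],0,20],[[0,0,6],0,20],[[0,0,4],0,20],[[0,0,0],0,20],[[0,0,0],0,20],[[0,0,0],0,20]]}}

```text
time_s: 18.88
eef_pos: [0.4713, 0.0721, 0.1505]
eef_rot: [0.0, 0.66, 0.751, 0.0]
wrist_force: [0.2, -0.8, -5.7]
opening: 0.463
grasp_force: 61.3
```

```bash
cat > r2.py <<'E'
from h import *
a=np.radians(7.4); B=np.array([[np.cos(a),-np.sin(a)],[np.sin(a),np.cos(a)]])
to(.4705,.0717,.1454,7.4)
tz=ctrl.get_obs()['eef_pos'][2]-.0804
c=cam('wrist');P=cloud(c);l=P[...,:2]@B*1000;z=P[...,2]
for n,lo,hi in (('tube',tz+.005,tz+.05),('tubeup',tz+.05,tz+.095),('stub',.03,.055)):
    m=(abs(l[...,1]-41.6)<1)&(z>lo)&(z<hi)&(abs(l[...,0]-476)<30)
    r=np.array([(l[i,:,0][m[i]].min(),l[i,:,0][m[i]].max()) for i in range(480) if m[i].sum()>5])
    e=np.median(r,0);print(n,m.sum(),np.round(e,2),'c %.2f'%e.mean(),'yf %.2f'%np.median(l[...,1][m]),'yaw %.2f'%np.degrees(np.polyfit(l[...,0][m],l[...,1][m],1)[0]))
m=(abs(l[...,1]-41.6)<1.5)&(abs(l[...,0]-476)<12)
zz=np.sort(z[m]); zz=zz[(zz>.04)&(zz<.12)]; g=np.diff(zz); k=g.argmax(); print('gap',zz[k]*1000,zz[k+1]*1000)
s=cam('scene')
o=np.zeros((600,800,3),np.uint8)
o[:,:400]=cv2.resize(c['color'][160:460,220:420],(400,600),interpolation=cv2.INTER_CUBIC)
o[:480,400:]=cv2.resize(s['color'][200:320,300:400],(400,480),interpolation=cv2.INTER_CUBIC)
import sys; cv2.imwrite('pics/'+sys.argv[1],o[:,:,::-1])
E
python3 r2.py p3.png
```

```text
t 18.875 shift [-0.3 -0.9  5.1] cur 7.39 turn -0.0001 pos [0.4713 0.0721 0.1505] F [ 0.2 -0.8 -5.7]
tube 1927 [457.51 496.26] c 476.88 yf 41.76 yaw -0.19
tubeup 4566 [457.34 496.38] c 476.86 yf 41.75 yaw -0.20
stub 470 [458.22 496.48] c 477.35 yf 41.68 yaw -0.05
gap 61.80579391710834 69.18862423756579
```

View pics/p3.png

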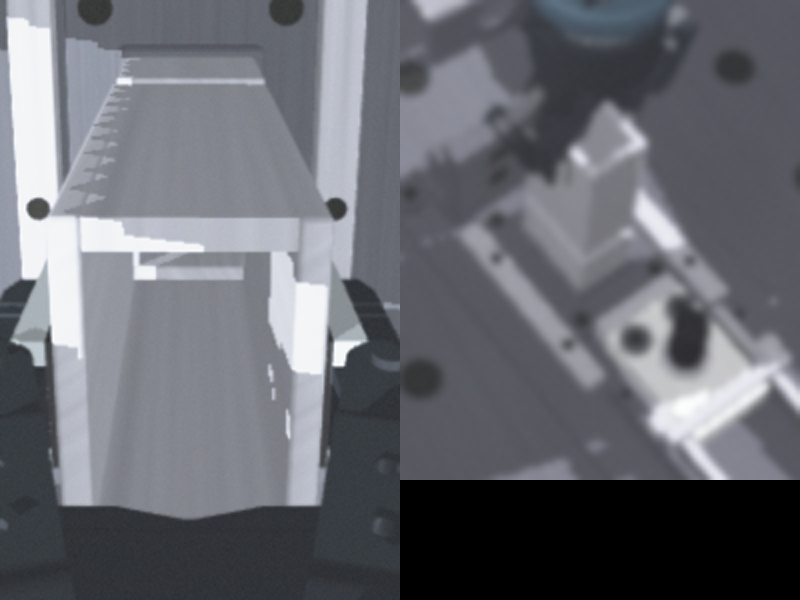

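The tube is in line with the stub, with a clear open gap at row 82 (wrist) and (590,265) (scene). One last small correction and a 4.8 mm descent remain.

{"api": "servo_tool", "payload": {"commands": [[[0,0.4,0],0,20],[[0,0,1.6],0,20],[[0,0,1.6],0,20],[[0,0,1.6],0,20],[[0,0,0],0,20],[[0,0,0],0,20],[[0,0,0],0,20],[[0,0,0],0,20]]}}

```text
time_s: 19.98
eef_pos: [0.4716, 0.0722, 0.1456]
eef_rot: [0.0, 0.66, 0.751, 0.0]
wrist_force: [-1.2, -0.5, -5.1]
opening: 0.462
grasp_force: 61.3
```

```bash
python3 r2.py p4.png; python3 - <<'E'
from h import *
a=np.radians(7.4);Y=np.array([-np.sin(a),np.cos(a)])
P=cloud(dict(np.load('wrist.npz')))
q=P[(P[...,2]>.075)&(P[...,2]<.085)&(abs(P[...,0]-.456)<.03)&(abs(P[...,1]-.18)<.03)]
print('grip',cv2.minEnclosingCircle((q[:,:2]*1000).astype(np.float32)))
E
```

```text
t 19.975 shift [-0.3 -1.2  0.2] cur 7.39 turn -0.0002 pos [0.4716 0.0722 0.1456] F [-1.2 -0.5 -5.1]
tube 1917 [457.79 496.51] c 477.15 yf 41.79 yaw -0.19
tubeup 4569 [457.61 496.62] c 477.11 yf 41.78 yaw -0.21
stub 497 [458.12 496.45] c 477.29 yf 41.69 yaw -0.09
gap 60.54326934282983 65.07436144378413
grip ((456.9417724609375, 179.18115234375), 12.110825538635254)
```

View pics/p4.png

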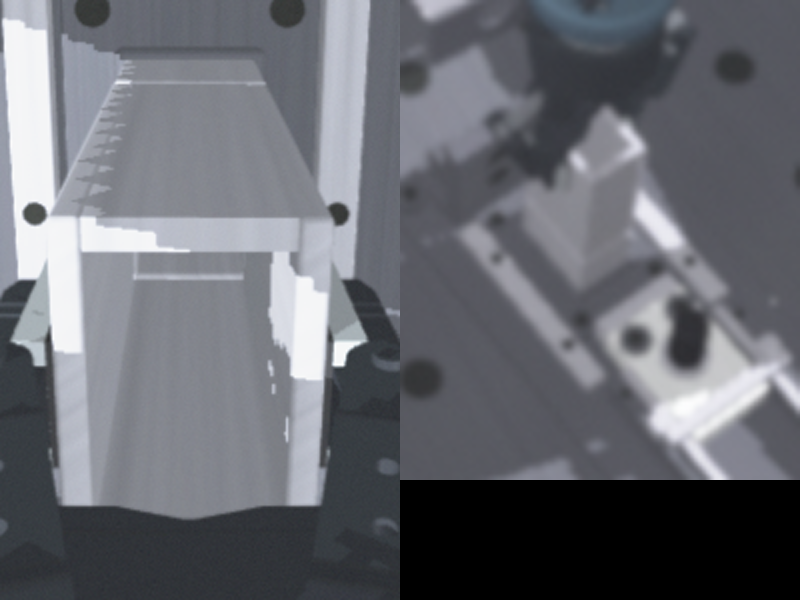

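The tube is in line with the stub to about 0.2 mm, with an open gap of about 5 mm (row 82 in the wrist view). The slide's grip has not moved from its home position.

```bash
python3 -c "
from bench import ctrl
print(ctrl.hand_in())"
```

```text
the job is handed in; nothing more can be done
None
```

I handed the job in at about 20 s: the slide measures fully home with the foot seated, and the gripper still holds the tube upright about 5 mm above the stub, in line to about 0.2 mm; I did not re-measure the bystander parts at the end.

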